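# Snap the front cap onto the respirator

## Robot

A 6-joint arm with a two-finger parallel gripper is mounted at the origin on the work surface. World frame = base frame: x ahead of the robot, y to its left, z up, the work surface at z = 0. Lengths are in m, angles in rad, forces in N, time in s.
With the tool pointing down it reaches from about 0.3 to 0.775 m from the base axis. Payload 14.6 kg.
Tool frame: the origin (TCP) lies at the very end of the fingers, on their centre line; the grasp point (between the pads) lies 19 mm behind it; z points along the fingers, y is the line along which they close (so a half turn about z gives the same grasp; the last joint's range is limited). The gripper opens to 94 mm and grips with 3 to 60 N. Pads are 16 mm wide; open, the fingers measure 119 mm over their backs; the gripper's body (75 mm by 177 mm) begins 78 mm behind the grasp point.
Start: joints at [1.188, 0.3, 1.521, -0, 1.321, -0.067], TCP at [0.171, 0.523, 0.205] pointing down, gripper open.
Joint ranges: [-3.03, 3.03], [-0.79, 2.21], [0.23, 2.52], [-1.04, 4.18], [0, 3.07], [-2.55, 2.55]. Speed limits (rad/s): [2.22, 2.22, 2.57, 3.14, 3.14, 3.14].

## Interface

Orientations are given as a unit quaternion [w, x, y, z].
In Python, from cell import get_state, read_camera, calibration, finish_job gives the robot as it stands. The module is installed in compiled form; this text tells all that it offers.
- The arm moves only by the shell command python3 -m crank 'ROWS' [FORCE]. ROWS is JSON, a list of rows, each an object of numbers: "claw": the opening, from -1 (shut) to 1 (fully open); "x", "y", "z": the shift along the world's x, y, z as a fraction of full scale; "wx", "wy", "wz": the turn, a rotation vector about the world's x, y, z as a fraction of full scale. A call has 1 to 20 rows; each row is the pose to reach, as a shift and turn from the pose commanded when the call began, turning the shorter way round; what a row does not reach only later rows make up. Full scale, the value 1, is 0.2 m for a shift and 360 degrees for a turn. A row lasts 1/12 s, in which the tool goes at most 41.7 mm and 7.16 degrees, less where a joint would pass 70% of its speed; a pose out of reach is approached as far as the arm can. A call with a number of a shift or a turn outside -1 to 1 is refused whole. A call with a gripper value outside its range is refused whole. The fingers move at their own pace and stop on an object; FORCE is the grip in N (left out, the last holds). Time passes only in rows, so rows that repeat a pose let the fingers close. It gives the time, the measured TCP pose, the force, the opening and the grip force at its end, in the units of the state.
- get_state(): the state, without advancing time (a new reading comes with each control period).
- read_camera(name): name is "scene" or "top" or "wrist"; returns the picture (384x512x3 uint8, red, green, blue); there is no depth.
- calibration(name): a dict with "fov_y" (degrees; the focal length in pixels is half the picture's height over the tangent of half this angle, whatever the lens; pixels are square), "cx", "cy" (the principal point, pixels), "origin" and "attitude" of the camera in the world. Camera axes: x right, y down, z forward; pixel columns grow to the right and rows downward; lengths in m; the calibration is good to about 2 mm. A picture is of the moment at which its call begins: read the wrist's pose just before it. calibration takes no time and is no camera call; for the wrist camera it gives the pose at the moment of the call.
- finish_job(): hands the job in; it is judged then, once.
The state is a dict: "time_s": time; "joint_pos": joint angles; "qd": joint speeds; "joint_efforts": joint torques, N m; "eef_pos": TCP position; "tool_rot": TCP orientation; "force": force on the tool from outside, world axes, zero at the start; "torque": the same for the moment, N m; "width": finger opening in m; "gripper_force": force on a finger pad.
Only numpy, scipy, OpenCV 4.12 (cv2) and the standard library are available. Lean on these libraries where they do the work, as an engineer would, in place of code of your own. Each camera call takes 0.05 s, during which the arm holds its last target. There are 200 camera calls.

## Task

The half-mask lying in its foam block has a fresh filter in it and needs its front cap back: lift the larger spoked cap up and off its pin on the drying rack, bring it level over the round filter holder and press it straight down until it snaps over the catches and is fully home on the holder's flange. Finish holding: do not let go, but keep your fingers on the cap and go on pressing it down firmly. Leave everything else where it is (the smaller cover stays on its pin).

Things in the scene. Friction and masses are not known exactly. Their poses are not given: they have to be found in the camera images.
- cap: front cap: dark plastic, round, 64 mm across, 20 mm tall, 40 g, face up, open below, yaw of no matter. Skirt 3 mm thick; a bead inside its foot (3 mm tall) narrows the mouth to 51.6 mm. Face 3 mm thick: grille of six spokes, hub ring 24 mm across with a 15 mm hole. Origin: centre of the skirt's lower edge, z up. It hangs by the hub on an outer rack pin, lower edge 53 mm above the bench
- valve_cover: bystander: a smaller cover of the same kind, 42 mm across, 14 mm tall, four spokes, hanging on the other outer pin. Origin: centre of its lower edge
- rack: white drying rack, fixed: drip tray 100 x 270 mm, 14 mm tall, with three upright pins along its y axis at y = -95, 0, +95 mm. Pin: collar 22 mm across, its top 70 mm above the bench; above that 8 mm thick, ending at 92 mm. Cap and small cover hang on the outer pins (which is where varies), the middle one is empty. Origin: centre of the underside
- mask: grey hard-shell half-mask respirator, fixed, lying face seal down in a white foam block 190 x 155 x 36 mm; its round filter housing (58 mm across, 66 to 94 mm above the bench) points straight up. Origin: on the bench, below the middle of the housing; x points to the nose end
- holder: filter holder on top of the mask's housing, fixed to it: flat flange 63 mm across, its top 98 mm above the bench; on it a spigot 48 mm across, 16 mm tall, top edge bevelled to 41 mm, the filter showing white in it. Origin: on the axis, at the top of the flange; z up. The cap is home when its lower edge lies on the flange (cap origin = holder origin)
- bottle: bystander: amber bottle with black lid, 54 mm across, 115 mm tall, standing on the far side of the bench. Origin: centre of its underside
- bowl: bystander: violet mixing bowl, 116 mm across, 55 mm tall. Origin: centre of its underside
- brush: bystander: flat brush lying on the bench, 190 mm long. Origin: near its middle
- catches (a point): level of the holder's four sprung catches, on its axis 7.8 mm above the flange: rounded noses standing out to 56.6 mm across. The cap's bead first rests on them, lower edge about 12 mm above the flange; pressing on takes 8 to 20 N, then the force drops suddenly as the bead slips under the noses; beyond that only the hard flange stops it
Not all that is in view belongs to the job. Leave any orange or turquoise look-alike of the mask alone.

How it is judged:
On the way, in this order (a step that is already met when the one before it is completed fails the run):
1. the cap is held by the fingers, lifted clear of its pin (z of cap in the frame of rack above 0.085 m and contact force between cap and the fingers above 1 N and contact force between cap and rack below 0.1 N), for 0.1 s.
2. the cap has snapped home on the holder (z of cap in the frame of holder between -0.003 and 0.002 m and horizontal distance between cap and holder below 0.004 m and angle between the z axis of cap and the z axis of holder, either way round below 0.07 rad), for 0.3 s.
At the end, for the whole second after the job is handed in: the cap is snapped home, face up: its lower edge within 2 mm of the holder's flange, within 4 mm of the holder's axis and level within 4 degrees; the fingers are on it and press it onto the holder with more than 3 N, kept up through the last second (z of cap in the frame of holder between -0.003 and 0.002 m and horizontal distance between cap and holder below 0.004 m and angle between cap's own z axis and vertical below 0.07 rad and contact force between cap and holder above 3 N and contact force between cap and the fingers above 3 N); the arm keeps its last pose, push and grip.
It fails at once if the smaller cover is knocked or lifted off its pin (distance of valve_cover from where it was at the start of the episode above 0.02 m).
It fails at once if the bottle, the bowl or the brush is pushed more than 30 mm (distance of any of bottle, bowl, brush from where it was at the start of the episode above 0.03 m).
It also fails if it takes over 51 s, if anything falls off the work surface, if the arm or the gripper's body presses on something with over 40 N, if the wrist force passes 120 N, or if a joint passes its speed limit or range.

## Working session

There is one attempt and no reset: what is moved stays moved. The work goes in short steps, Python scripts to look and compute and a shell command to move; the robot and the scene stay as the last step left them, time stands still between calls to the robot, and variables do not carry over. Pictures are saved under pics/ and viewed, at most 10 in all, crops included, and the job is handed in when it is done.

```bash
mkdir -p pics; python3 - <<'E'
from cell import *
import cv2,numpy as np
print(get_state())
ims=[]
for n in("scene","top"):
    c=calibration(n);print(n,c)
    cv2.imwrite(f"pics/{n}0.png",read_camera(n)[:,:,::-1])
E
```

```text
{'time_s': 0.0, 'joint_pos': array([ 1.18840666e+00,  3.00450828e-01,  1.52159351e+00,  2.06344540e-05,
        1.32066938e+00, -6.66223481e-02]), 'qd': array([ 4.48176290e-05,  3.60145865e-04,  2.35079901e-03,  4.68644259e-04,
       -7.70053906e-05,  5.96188612e-04]), 'joint_efforts': array([ 9.66912557e-04, -5.31803298e+01, -3.52722323e+01,  7.08350586e-02,
        2.44040682e-02, -5.50211814e-05]), 'eef_pos': array([0.17071257, 0.52256282, 0.20489219]), 'tool_rot': array([-1.34531341e-04,  1.57231047e-01,  9.87561686e-01, -5.44236041e-04]), 'force': array([-0.11827423,  0.19573164,  0.27236303]), 'torque': array([-0.01004821,  0.01562904, -0.00252129]), 'gripper_force': 0.0, 'width': 0.09418634741730257}
scene {'fov_y': 53.90749976347123, 'cx': 256.5167948057093, 'cy': 192.74979876723248, 'origin': array([ 0.88719077, -0.61982219,  0.93702997]), 'attitude': array([-0.35170935,  0.9083752 ,  0.20902961, -0.08638078])}
top {'fov_y': 52.49985500103467, 'cx': 257.4722677504171, 'cy': 189.61112724394158, 'origin': array([0.28523435, 0.06892712, 1.21435099]), 'attitude': array([-0.07399806,  0.70793008, -0.69943602,  0.06440918])}
```

View pics/scene0.png

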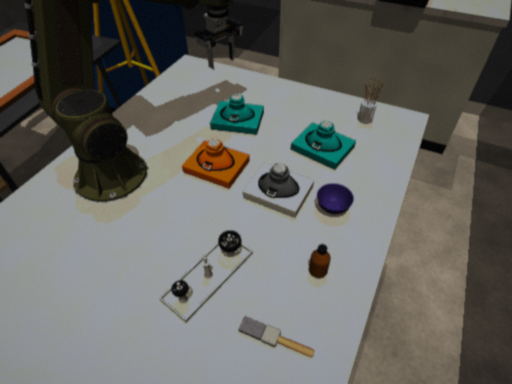

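View pics/top0.png

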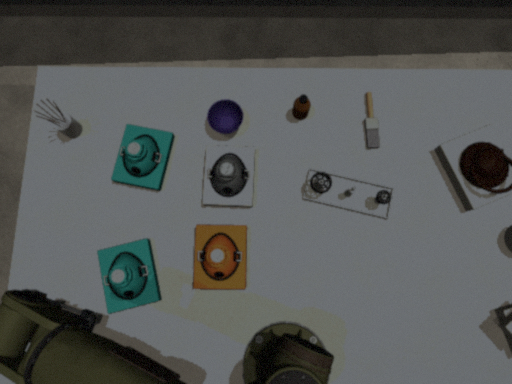

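The scene view shows the grey mask at (279,177) with the larger cap at (230,242). In the top view the holder is at about (227,169), the cap at (320,182), the small cover at (383,197) and the middle pin at (348,192).

```bash
cat > h.py <<'E'
from cell import *
import cv2,numpy as np
from scipy.spatial.transform import Rotation as R
def RR(q): return R.from_quat(np.r_[q[1:],q[0]]).as_matrix()
def px2w(c,u,v,z,h=384):
    f=h/2/np.tan(np.radians(c["fov_y"]/2))
    d=RR(c["attitude"])@np.array([(u-c["cx"])/f,(v-c["cy"])/f,1]); o=np.array(c["origin"])
    return o+d*(z-o[2])/d[2]
def w2px(c,p,h=384):
    f=h/2/np.tan(np.radians(c["fov_y"]/2))
    q=RR(c["attitude"]).T@(np.array(p)-c["origin"]); return np.array([c["cx"]+f*q[0]/q[2],c["cy"]+f*q[1]/q[2]])
E
python3 - <<'E'
from h import *
t=calibration("top");s=calibration("scene");w=calibration("wrist")
print("cap",px2w(t,320,182,.073),px2w(s,230,240,.073))
print("cov",px2w(t,383,197,.073),px2w(s,180,288,.073))
print("hold",px2w(t,227,169,.114),px2w(s,279,170,.114))
print("bowl",px2w(t,226,116,.03),"bottle",px2w(t,301,107,.06))
print(w, RR(get_state()["tool_rot"]))
a=cv2.imread("pics/top0.png")[140:230,190:400];cv2.imwrite("pics/c1.png",cv2.resize(a,None,fx=3.8,fy=3.8,interpolation=cv2.INTER_CUBIC))
E
```

```text
cap [ 0.53709135 -0.10094281  0.073     ] [ 0.54314882 -0.10582729  0.073     ]
cov [ 0.49351966 -0.28660067  0.073     ] [ 0.50054444 -0.29005949  0.073     ]
hold [0.56397886 0.17503519 0.114     ] [0.56895483 0.1696727  0.114     ]
bowl [0.76136297 0.19139499 0.03      ] bottle [ 0.78131158 -0.04746156  0.06      ]
{'fov_y': 65.73398378125819, 'cx': 256.88013600734007, 'cy': 194.5166684749426, 'origin': array([0.09199188, 0.54789405, 0.3833564 ]), 'attitude': array([0.11559467, 0.80108778, 0.58138106, 0.08301989])} [[-9.50555677e-01  3.10553912e-01 -4.14442926e-04]
 [ 3.10554179e-01  9.50555144e-01 -1.01059070e-03]
 [ 8.01079596e-05 -1.08932971e-03 -9.99999403e-01]]
```

View pics/c1.png

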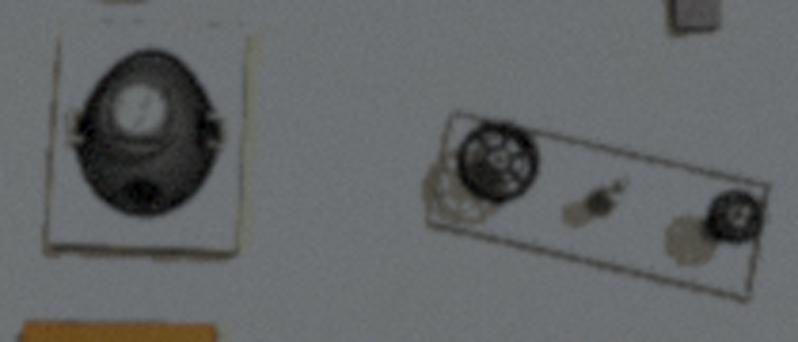

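```bash
python3 -m crank '[{"x":1,"y":-1,"z":0.2,"claw":1},{"x":1,"y":-1,"z":0.2,"claw":1},{"x":1,"y":-1,"z":0.2,"claw":1},{"x":1,"y":-1,"z":0.2,"claw":1},{"x":1,"y":-1,"z":0.2,"claw":1},{"x":1,"y":-1,"z":0.2,"claw":1},{"x":1,"y":-1,"z":0.2,"claw":1},{"x":1,"y":-1,"z":0.2,"claw":1},{"x":1,"y":-1,"z":0.2,"claw":1},{"x":1,"y":-1,"z":0.2,"claw":1}]'
python3 -m crank '[{"x":0.97,"y":-0.75,"claw":1},{"x":0.97,"y":-0.75,"claw":1},{"x":0.97,"y":-0.75,"claw":1},{"x":0.97,"y":-0.75,"claw":1},{"x":0.97,"y":-0.75,"claw":1},{"x":0.97,"y":-0.75,"claw":1},{"x":0.97,"y":-0.75,"claw":1},{"x":0.97,"y":-0.75,"claw":1},{"x":0.97,"y":-0.75,"claw":1},{"x":0.97,"y":-0.75,"claw":1}]'
python3 - <<'E'
from h import *
w=calibration("wrist");a=read_camera("wrist")[:,:,::-1];cv2.imwrite("pics/w1.png",a)
np.save("w1.npy",w,allow_pickle=True);print(w,get_state()["eef_pos"],w2px(w,[.566,.172,.114]))
E
```

```text
{'fov_y': 65.73398378125819, 'cx': 256.88013600734007, 'cy': 194.5166684749426, 'origin': array([0.09199188, 0.54789405, 0.3833564 ]), 'attitude': array([0.11559467, 0.80108778, 0.58138106, 0.08301989])} [0.17075299 0.52261829 0.20502247] [107.82667969 526.99921096]schema error: expected keys claw, x, y, z, wx, wy, wz
schema error: expected keys claw, x, y, z, wx, wy, wz
```

View pics/w1.png

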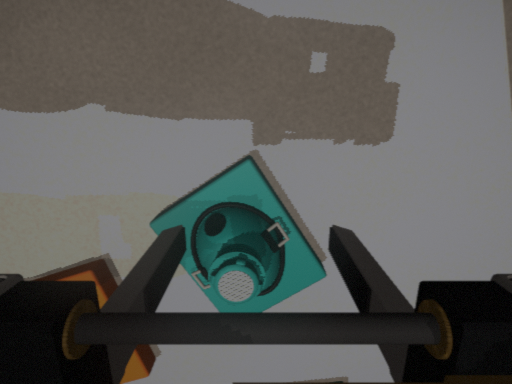

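The move was refused because every key is required. This picture shows the turquoise look-alike under the start pose, with the fingers at the left and right and a bar at row 328.

```bash
python3 -m crank '[{"x":1,"y":-1,"z":0.2,"wx":0,"wy":0,"wz":0,"claw":1},{"x":1,"y":-1,"z":0.2,"wx":0,"wy":0,"wz":0,"claw":1},{"x":1,"y":-1,"z":0.2,"wx":0,"wy":0,"wz":0,"claw":1},{"x":1,"y":-1,"z":0.2,"wx":0,"wy":0,"wz":0,"claw":1},{"x":1,"y":-1,"z":0.2,"wx":0,"wy":0,"wz":0,"claw":1},{"x":1,"y":-1,"z":0.2,"wx":0,"wy":0,"wz":0,"claw":1},{"x":1,"y":-1,"z":0.2,"wx":0,"wy":0,"wz":0,"claw":1},{"x":1,"y":-1,"z":0.2,"wx":0,"wy":0,"wz":0,"claw":1},{"x":1,"y":-1,"z":0.2,"wx":0,"wy":0,"wz":0,"claw":1},{"x":1,"y":-1,"z":0.2,"wx":0,"wy":0,"wz":0,"claw":1}]'
python3 -m crank '[{"x":0.97,"y":-0.75,"z":0,"wx":0,"wy":0,"wz":0,"claw":1},{"x":0.97,"y":-0.75,"z":0,"wx":0,"wy":0,"wz":0,"claw":1},{"x":0.97,"y":-0.75,"z":0,"wx":0,"wy":0,"wz":0,"claw":1},{"x":0.97,"y":-0.75,"z":0,"wx":0,"wy":0,"wz":0,"claw":1},{"x":0.97,"y":-0.75,"z":0,"wx":0,"wy":0,"wz":0,"claw":1},{"x":0.97,"y":-0.75,"z":0,"wx":0,"wy":0,"wz":0,"claw":1},{"x":0.97,"y":-0.75,"z":0,"wx":0,"wy":0,"wz":0,"claw":1},{"x":0.97,"y":-0.75,"z":0,"wx":0,"wy":0,"wz":0,"claw":1},{"x":0.97,"y":-0.75,"z":0,"wx":0,"wy":0,"wz":0,"claw":1},{"x":0.97,"y":-0.75,"z":0,"wx":0,"wy":0,"wz":0,"claw":1}]'
python3 - <<'E'
from h import *
w=calibration("wrist");a=read_camera("wrist")[:,:,::-1];cv2.imwrite("pics/w2.png",a)
np.save("w2.npy",w,allow_pickle=True);print(get_state()["eef_pos"],w2px(w,[.566,.172,.114]))
E
```

```text
time_s: 0.98
eef_pos: [0.3704, 0.323, 0.2451]
tool_rot: [-0.0, 0.157, 0.988, -0.0]
force: [0.0, 0.4, -0.2]
width: 0.094
gripper_force: 0.0
time_s: 1.82
eef_pos: [0.5639, 0.1744, 0.2455]
tool_rot: [-0.0, 0.156, 0.988, 0.0]
force: [-0.2, -0.4, -0.2]
width: 0.0943
gripper_force: 0.0
[0.56393729 0.17428325 0.24570106] [255.98428884 189.64602191]
```

View pics/w2.png

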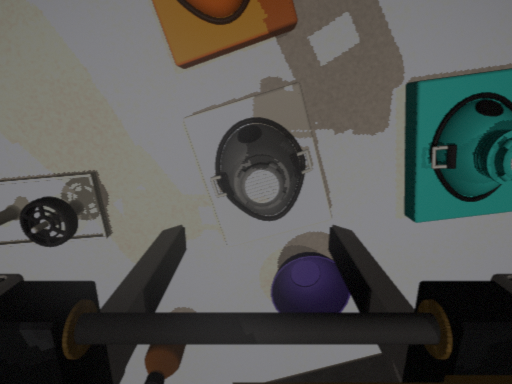

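The holder's white filter is at about (262,184), and the cap is in view at (49,220). Next I'll move over the cap.

```bash
python3 -m crank '[{"x":-0.06,"y":-0.7,"z":0,"wx":0,"wy":0,"wz":0,"claw":1},{"x":-0.06,"y":-0.7,"z":0,"wx":0,"wy":0,"wz":0,"claw":1},{"x":-0.06,"y":-0.7,"z":0,"wx":0,"wy":0,"wz":0,"claw":1},{"x":-0.06,"y":-0.7,"z":0,"wx":0,"wy":0,"wz":0,"claw":1},{"x":-0.06,"y":-0.7,"z":0,"wx":0,"wy":0,"wz":0,"claw":1},{"x":-0.06,"y":-0.7,"z":0,"wx":0,"wy":0,"wz":0,"claw":1}]'
python3 -m crank '[{"x":-0.06,"y":-0.7,"z":-0.1,"wx":0,"wy":0,"wz":0,"claw":1},{"x":-0.06,"y":-0.7,"z":-0.1,"wx":0,"wy":0,"wz":0,"claw":1},{"x":-0.06,"y":-0.7,"z":-0.1,"wx":0,"wy":0,"wz":0,"claw":1},{"x":-0.06,"y":-0.7,"z":-0.1,"wx":0,"wy":0,"wz":0,"claw":1},{"x":-0.06,"y":-0.7,"z":-0.1,"wx":0,"wy":0,"wz":0,"claw":1},{"x":-0.06,"y":-0.7,"z":-0.1,"wx":0,"wy":0,"wz":0,"claw":1},{"x":-0.06,"y":-0.7,"z":-0.1,"wx":0,"wy":0,"wz":0,"claw":1}]'
python3 - <<'E'
from h import *
w=calibration("wrist");a=read_camera("wrist")[:,:,::-1].copy();cv2.imwrite("pics/w3.png",a)
np.save("w3.npy",w,allow_pickle=True);p=w2px(w,[.541,-.103,.073]);print(get_state()["eef_pos"],p)
u,v=np.clip(np.round(p).astype(int),50,330);print(u-50,v-50)
b=cv2.imread("pics/w2.png")[144:224,212:312]
g=lambda x,s:cv2.resize(x,s,interpolation=cv2.INTER_CUBIC)
cv2.imwrite("pics/c2.png",np.hstack([np.vstack([g(b,(400,320)),np.zeros((80,400,3),np.uint8)]),g(a[v-50:v+50,u-50:u+50],(400,400))]))
E
```

```text
time_s: 2.37
eef_pos: [0.5526, 0.0333, 0.2459]
tool_rot: [0.0, 0.157, 0.988, 0.0]
force: [0.4, -0.9, 0.5]
width: 0.0938
gripper_force: 0.0
time_s: 2.95
eef_pos: [0.5413, -0.1053, 0.2257]
tool_rot: [0.0, 0.156, 0.988, 0.0]
force: [0.9, -0.3, -0.4]
width: 0.0938
gripper_force: 0.0
[ 0.54125667 -0.10525873  0.22575469] [259.26860523 181.54843088]
209 132
```

View pics/c2.png

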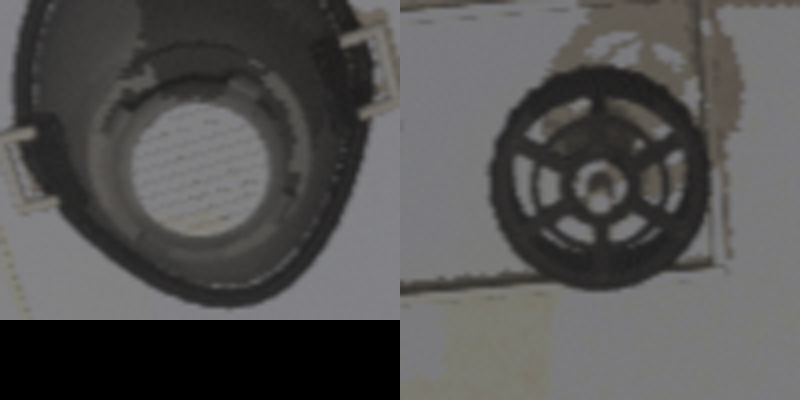

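In the left half the filter disc's centre is at w2 pixel (262.2,186.4). In the right half the cap's hub hole is at w3 pixel (259.1,178.3). The cap hangs level.

```bash
python3 - <<'E'
from h import *
w2=np.load("w2.npy",allow_pickle=True).item();w3=np.load("w3.npy",allow_pickle=True).item()
t=calibration("top");s=calibration("scene")
H=px2w(w2,262.25,186.4,.114);C=px2w(w3,259.1,178.25,.073)
print("hold",H,px2w(t,226.3,168.7,.114),"cap",C,px2w(t,321.05,182.4,.073),px2w(w2,49,220,.073))
print(w2["origin"],w3["origin"])
for w,p in((w2,H),(w3,C)):
  for dz in(0,):print([w2px(w,p+[.032*np.cos(a),.032*np.sin(a),dz]).round(1).tolist() for a in(0,1.57,3.14,4.71)])
E
```

```text
hold [0.5646287  0.17954894 0.114     ] [0.5648592  0.17710402 0.114     ] cap [ 0.53724758 -0.10199511  0.073     ] [ 0.53589852 -0.10405814  0.073     ] [ 0.53400455 -0.09255836  0.073     ]
[0.48502305 0.19934816 0.42391196] [ 0.4623084  -0.08034229  0.40406603]
[[271.0, 213.0], [290.8, 177.5], [253.0, 158.3], [234.2, 195.1]]
[[267.5, 203.6], [286.0, 169.8], [250.3, 151.6], [232.6, 186.5]]
```

```bash
python3 -m crank '[{"x":-0.024,"y":0.012,"z":-0.15,"wx":0,"wy":0,"wz":0,"claw":1},{"x":-0.024,"y":0.012,"z":-0.3,"wx":0,"wy":0,"wz":0,"claw":1},{"x":-0.024,"y":0.012,"z":-0.45,"wx":0,"wy":0,"wz":0,"claw":1},{"x":-0.024,"y":0.012,"z":-0.55,"wx":0,"wy":0,"wz":0,"claw":1},{"x":-0.024,"y":0.012,"z":-0.65,"wx":0,"wy":0,"wz":0,"claw":1},{"x":-0.024,"y":0.012,"z":-0.75,"wx":0,"wy":0,"wz":0,"claw":1},{"x":-0.024,"y":0.012,"z":-0.84,"wx":0,"wy":0,"wz":0,"claw":1},{"x":-0.024,"y":0.012,"z":-0.9,"wx":0,"wy":0,"wz":0,"claw":1},{"x":-0.024,"y":0.012,"z":-0.9,"wx":0,"wy":0,"wz":0,"claw":1},{"x":-0.024,"y":0.012,"z":-0.9,"wx":0,"wy":0,"wz":0,"claw":1}]'
python3 -m crank '[{"x":0,"y":0,"z":0,"wx":0,"wy":0,"wz":0,"claw":0.2},{"x":0,"y":0,"z":0,"wx":0,"wy":0,"wz":0,"claw":0.2},{"x":0,"y":0,"z":0,"wx":0,"wy":0,"wz":0,"claw":0.2},{"x":0,"y":0,"z":0,"wx":0,"wy":0,"wz":0,"claw":0.2},{"x":0,"y":0,"z":0,"wx":0,"wy":0,"wz":0,"claw":0.2},{"x":0,"y":0,"z":0,"wx":0,"wy":0,"wz":0,"claw":0.2},{"x":0,"y":0,"z":0,"wx":0,"wy":0,"wz":0,"claw":0.2},{"x":0,"y":0,"z":0,"wx":0,"wy":0,"wz":0,"claw":0.2}]' 10
```

```text
time_s: 3.83
eef_pos: [0.5363, -0.1041, 0.0457]
tool_rot: [-0.0, 0.157, 0.988, 0.0]
force: [0.9, 0.1, 1.3]
width: 0.0941
gripper_force: 0.0
time_s: 4.5
eef_pos: [0.5362, -0.1049, 0.0458]
tool_rot: [0.0, 0.157, 0.988, -0.0]
force: [-0.3, -0.4, 5.1]
width: 0.0637
gripper_force: 10.0
```

```bash
python3 -m crank '[{"x":0,"y":0,"z":0,"wx":0,"wy":0,"wz":0,"claw":-0.4},{"x":0,"y":0,"z":0,"wx":0,"wy":0,"wz":0,"claw":-0.4},{"x":0,"y":0,"z":0,"wx":0,"wy":0,"wz":0,"claw":-0.4},{"x":0,"y":0,"z":0.05,"wx":0,"wy":0,"wz":0,"claw":-0.4},{"x":0,"y":0,"z":0.1,"wx":0,"wy":0,"wz":0,"claw":-0.4},{"x":0,"y":0,"z":0.15,"wx":0,"wy":0,"wz":0,"claw":-0.4},{"x":0,"y":0,"z":0.2,"wx":0,"wy":0,"wz":0,"claw":-0.4},{"x":0,"y":0,"z":0.27,"wx":0,"wy":0,"wz":0,"claw":-0.4},{"x":0,"y":0,"z":0.35,"wx":0,"wy":0,"wz":0,"claw":-0.4},{"x":0,"y":0,"z":0.45,"wx":0,"wy":0,"wz":0,"claw":-0.4},{"x":0,"y":0,"z":0.55,"wx":0,"wy":0,"wz":0,"claw":-0.4},{"x":0,"y":0,"z":0.6,"wx":0,"wy":0,"wz":0,"claw":-0.4},{"x":0,"y":0,"z":0.6,"wx":0,"wy":0,"wz":0,"claw":-0.4},{"x":0,"y":0,"z":0.6,"wx":0,"wy":0,"wz":0,"claw":-0.4}]' 50
python3 - <<'E'
from h import *
w=calibration("wrist");a=read_camera("wrist")[:,:,::-1].copy();cv2.imwrite("pics/w4.png",a)
s=get_state();np.save("w4.npy",{**w,"tcp":s["eef_pos"]},allow_pickle=True);p=s["eef_pos"]+[0,0,.0273];q=w2px(w,p);print(s["eef_pos"],s["force"],q)
u,v=np.round(q).astype(int);print(u-60,v-60)
cv2.imwrite("pics/c4.png",cv2.resize(a[v-60:v+60,u-60:u+60],(600,600),interpolation=cv2.INTER_CUBIC))
E
```

```text
time_s: 5.67
eef_pos: [0.536, -0.1048, 0.1654]
tool_rot: [0.0, 0.157, 0.988, -0.0]
force: [-0.7, -0.1, -0.8]
width: 0.0633
gripper_force: 50.0
[ 0.53564732 -0.10471169  0.16464018] [-0.26909406  0.7738457   0.27912971] [257.91611807 258.30372525]
198 198
```

View pics/c4.png

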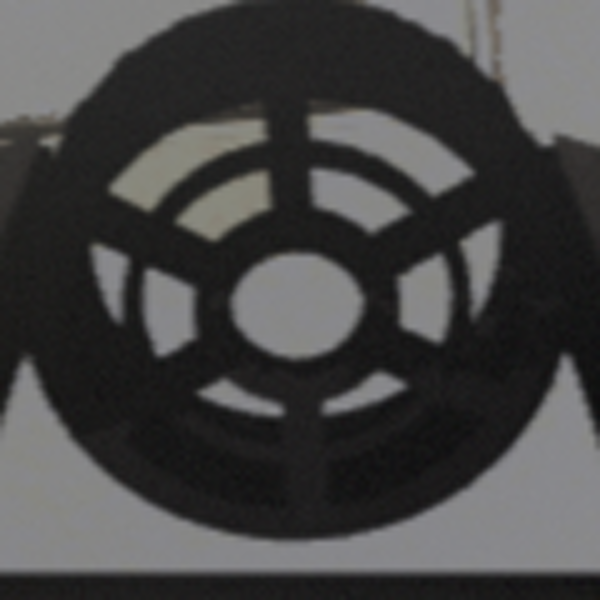

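The cap is held level and centred, with its hub hole at pixel (257.6,258.8) against a predicted (257.9,258.3). I'll carry it beyond the holder, so the camera sees both at close range.

```bash
python3 -m crank '[{"x":0.3,"y":0.65,"z":0,"wx":0,"wy":0,"wz":0,"claw":-0.4},{"x":0.3,"y":0.65,"z":0,"wx":0,"wy":0,"wz":0,"claw":-0.4},{"x":0.3,"y":0.65,"z":0,"wx":0,"wy":0,"wz":0,"claw":-0.4},{"x":0.3,"y":0.65,"z":0,"wx":0,"wy":0,"wz":0,"claw":-0.4},{"x":0.3,"y":0.65,"z":0,"wx":0,"wy":0,"wz":0,"claw":-0.4},{"x":0.3,"y":0.65,"z":0,"wx":0,"wy":0,"wz":0,"claw":-0.4}]'
python3 -m crank '[{"x":0.275,"y":0.625,"z":0,"wx":0,"wy":0,"wz":0,"claw":-0.4},{"x":0.275,"y":0.625,"z":0,"wx":0,"wy":0,"wz":0,"claw":-0.4},{"x":0.275,"y":0.625,"z":0,"wx":0,"wy":0,"wz":0,"claw":-0.4},{"x":0.275,"y":0.625,"z":0,"wx":0,"wy":0,"wz":0,"claw":-0.4},{"x":0.275,"y":0.625,"z":0,"wx":0,"wy":0,"wz":0,"claw":-0.4},{"x":0.275,"y":0.625,"z":0,"wx":0,"wy":0,"wz":0,"claw":-0.4},{"x":0.275,"y":0.625,"z":0,"wx":0,"wy":0,"wz":0,"claw":-0.4},{"x":0.275,"y":0.625,"z":0,"wx":0,"wy":0,"wz":0,"claw":-0.4}]'
python3 - <<'E'
from h import *
w=calibration("wrist");a=read_camera("wrist")[:,:,::-1].copy();cv2.imwrite("pics/w5.png",a)
s=get_state();np.save("w5.npy",{**w,"tcp":s["eef_pos"]},allow_pickle=True);print(s["eef_pos"],w2px(w,[.565,.178,.114]))
cv2.imwrite("pics/c5.png",cv2.resize(a[20:170,160:360],(800,600),interpolation=cv2.INTER_CUBIC))
E
```

```text
time_s: 6.22
eef_pos: [0.5955, 0.0258, 0.1638]
tool_rot: [-0.001, 0.156, 0.988, -0.0]
force: [0.4, -0.7, -0.8]
width: 0.0635
gripper_force: 50.0
time_s: 6.88
eef_pos: [0.6508, 0.1483, 0.1656]
tool_rot: [-0.0, 0.158, 0.987, -0.0]
force: [-0.3, -0.2, 0.3]
width: 0.0633
gripper_force: 50.0
[0.65089697 0.14853446 0.16569672] [259.73073552  95.76332774]
```

View pics/c5.png

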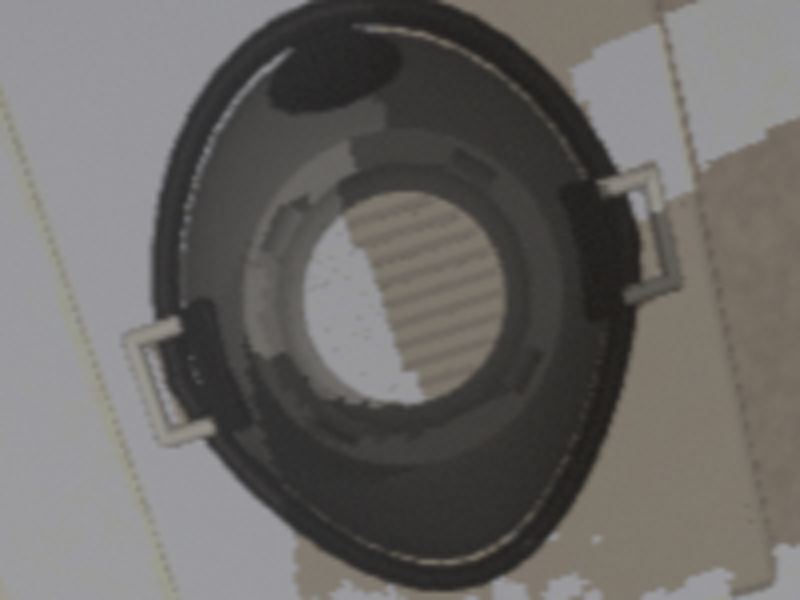

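The filter's centre is at w5 pixel (261.1,94.5). The flange outline is centred at about (261.1,94.3).

```bash
python3 - <<'E'
from h import *
w=np.load("w5.npy",allow_pickle=True).item();w4=np.load("w4.npy",allow_pickle=True).item()
print(px2w(w,261.1,94.5,.114),px2w(w,261.1,94.3,.098), w["origin"])
for r,z in((.0205,.114),(.0195,.112),(.0315,.098)):
  c=px2w(w,261.1,94.4,z);P=np.array([w2px(w,c+[r*np.cos(a),r*np.sin(a),0]) for a in np.linspace(0,6.28,90)])
  print(r,(P.min(0)-[160,20])*4,(P.max(0)-[160,20])*4)
c=px2w(w4,257.6,258.8,w4["tcp"][2]+.0273);print("cap-tcp",c-w4["tcp"])
E
```

```text
[0.56447632 0.17922746 0.114     ] [0.56380503 0.17966401 0.098     ] [0.5720893  0.17361227 0.34398648]
0.0205 [292.66038346 176.60047137] [516.1650895  412.29989091]
0.0195 [299.03031948 183.67174282] [509.79360813 405.92330287]
0.0315 [243.83677024 121.6778984 ] [565.00092163 460.54793975]
cap-tcp [ 0.00024296 -0.00026811  0.0273    ]
```

```bash
python3 -m crank '[{"x":-0.2,"y":0.07,"z":0,"wx":0,"wy":0,"wz":0,"claw":-0.4},{"x":-0.35,"y":0.125,"z":0,"wx":0,"wy":0,"wz":0,"claw":-0.4},{"x":-0.43,"y":0.153,"z":0,"wx":0,"wy":0,"wz":0,"claw":-0.4},{"x":-0.43,"y":0.153,"z":0,"wx":0,"wy":0,"wz":0,"claw":-0.4},{"x":-0.43,"y":0.153,"z":-0.06,"wx":0,"wy":0,"wz":0,"claw":-0.4},{"x":-0.43,"y":0.153,"z":-0.12,"wx":0,"wy":0,"wz":0,"claw":-0.4},{"x":-0.43,"y":0.153,"z":-0.18,"wx":0,"wy":0,"wz":0,"claw":-0.4},{"x":-0.43,"y":0.153,"z":-0.22,"wx":0,"wy":0,"wz":0,"claw":-0.4},{"x":-0.43,"y":0.153,"z":-0.25,"wx":0,"wy":0,"wz":0,"claw":-0.4},{"x":-0.43,"y":0.153,"z":-0.28,"wx":0,"wy":0,"wz":0,"claw":-0.4},{"x":-0.43,"y":0.153,"z":-0.28,"wx":0,"wy":0,"wz":0,"claw":-0.4},{"x":-0.43,"y":0.153,"z":-0.28,"wx":0,"wy":0,"wz":0,"claw":-0.4}]' 60
```

```text
time_s: 7.93
eef_pos: [0.5651, 0.1807, 0.1092]
tool_rot: [-0.0, 0.157, 0.988, -0.0]
force: [-0.3, 0.0, -0.1]
width: 0.0636
gripper_force: 60.0
```

```bash
python3 -m crank '[{"x":0,"y":-0.005,"z":-0.02,"wx":0,"wy":0,"wz":0,"claw":-0.4},{"x":0,"y":-0.005,"z":-0.03,"wx":0,"wy":0,"wz":0,"claw":-0.4},{"x":0,"y":-0.005,"z":-0.035,"wx":0,"wy":0,"wz":0,"claw":-0.4},{"x":0,"y":-0.005,"z":-0.04,"wx":0,"wy":0,"wz":0,"claw":-0.4},{"x":0,"y":-0.005,"z":-0.04,"wx":0,"wy":0,"wz":0,"claw":-0.4}]'
python3 -m crank '[{"x":0,"y":0,"z":-0.005,"wx":0,"wy":0,"wz":0,"claw":-0.4},{"x":0,"y":0,"z":-0.01,"wx":0,"wy":0,"wz":0,"claw":-0.4},{"x":0,"y":0,"z":-0.01,"wx":0,"wy":0,"wz":0,"claw":-0.4}]'
```

```text
time_s: 8.35
eef_pos: [0.5652, 0.1799, 0.102]
tool_rot: [0.0, 0.157, 0.988, 0.0]
force: [-1.6, 0.6, 5.1]
width: 0.0632
gripper_force: 60.0
time_s: 8.6
eef_pos: [0.5657, 0.18, 0.1011]
tool_rot: [0.001, 0.157, 0.988, 0.001]
force: [-1.7, -0.3, 12.0]
width: 0.0631
gripper_force: 60.0
```

Contact came at the expected height, with small side forces. I'll press on in small steps.

```bash
for i in 1; do python3 -m crank '[{"x":0,"y":0,"z":-0.005,"wx":0,"wy":0,"wz":0,"claw":-0.4},{"x":0,"y":0,"z":-0.01,"wx":0,"wy":0,"wz":0,"claw":-0.4},{"x":0,"y":0,"z":-0.01,"wx":0,"wy":0,"wz":0,"claw":-0.4}]'; python3 -m crank '[{"x":0,"y":0,"z":-0.005,"wx":0,"wy":0,"wz":0,"claw":-0.4},{"x":0,"y":0,"z":-0.01,"wx":0,"wy":0,"wz":0,"claw":-0.4},{"x":0,"y":0,"z":-0.01,"wx":0,"wy":0,"wz":0,"claw":-0.4}]'; done
```

```text
time_s: 8.85
eef_pos: [0.5656, 0.18, 0.0989]
tool_rot: [0.001, 0.157, 0.988, 0.0]
force: [-1.4, 0.2, 7.0]
width: 0.0631
gripper_force: 60.0
time_s: 9.1
eef_pos: [0.5645, 0.1798, 0.095]
tool_rot: [-0.001, 0.157, 0.988, -0.0]
force: [-1.3, 1.2, -5.6]
width: 0.063
gripper_force: 60.0
```

It snapped. Now down onto the flange.

```bash
python3 -m crank '[{"x":0,"y":0,"z":-0.005,"wx":0,"wy":0,"wz":0,"claw":-0.4},{"x":0,"y":0,"z":-0.01,"wx":0,"wy":0,"wz":0,"claw":-0.4},{"x":0,"y":0,"z":-0.015,"wx":0,"wy":0,"wz":0,"claw":-0.4},{"x":0,"y":0,"z":-0.015,"wx":0,"wy":0,"wz":0,"claw":-0.4}]';python3 -m crank '[{"x":0,"y":0,"z":-0.005,"wx":0,"wy":0,"wz":0,"claw":-0.4},{"x":0,"y":0,"z":-0.01,"wx":0,"wy":0,"wz":0,"claw":-0.4},{"x":0,"y":0,"z":-0.01,"wx":0,"wy":0,"wz":0,"claw":-0.4}]'
```

```text
time_s: 9.43
eef_pos: [0.5648, 0.1798, 0.092]
tool_rot: [-0.0, 0.157, 0.988, -0.0]
force: [-3.3, 0.3, -5.0]
width: 0.0634
gripper_force: 60.0
time_s: 9.68
eef_pos: [0.5651, 0.1798, 0.091]
tool_rot: [0.0, 0.157, 0.988, 0.0]
force: [-5.7, -0.8, 3.2]
width: 0.063
gripper_force: 60.0
```

```bash
python3 -m crank '[{"x":-0.003,"y":0,"z":-0.005,"wx":0,"wy":0,"wz":0,"claw":-0.4},{"x":-0.005,"y":0,"z":-0.01,"wx":0,"wy":0,"wz":0,"claw":-0.4},{"x":-0.005,"y":0,"z":-0.01,"wx":0,"wy":0,"wz":0,"claw":-0.4},{"x":-0.005,"y":0,"z":-0.01,"wx":0,"wy":0,"wz":0,"claw":-0.4}]'
```

```text
time_s: 10.02
eef_pos: [0.5652, 0.1798, 0.0908]
tool_rot: [0.002, 0.157, 0.988, 0.001]
force: [-7.0, -4.4, 16.7]
width: 0.0635
gripper_force: 60.0
```

```bash
python3 -m crank '[{"x":-0.003,"y":-0.002,"z":-0.004,"wx":0,"wy":0,"wz":0,"claw":-0.4},{"x":-0.003,"y":-0.002,"z":-0.004,"wx":0,"wy":0,"wz":0,"claw":-0.4},{"x":-0.003,"y":-0.002,"z":-0.004,"wx":0,"wy":0,"wz":0,"claw":-0.4},{"x":-0.003,"y":-0.002,"z":-0.004,"wx":0,"wy":0,"wz":0,"claw":-0.4},{"x":-0.003,"y":-0.002,"z":-0.004,"wx":0,"wy":0,"wz":0,"claw":-0.4},{"x":-0.003,"y":-0.002,"z":-0.004,"wx":0,"wy":0,"wz":0,"claw":-0.4},{"x":-0.003,"y":-0.002,"z":-0.004,"wx":0,"wy":0,"wz":0,"claw":-0.4}]'
python3 - <<'E'
from h import *
w=calibration("wrist");a=read_camera("wrist")[:,:,::-1].copy();s=get_state();print(s["eef_pos"],s["force"],s["torque"])
b=read_camera("scene")[:,:,::-1]
g=lambda x:cv2.resize(x,(400,400),interpolation=cv2.INTER_CUBIC)
cv2.imwrite("pics/c6.png",np.hstack([g(a[170:350,170:350]),g(b[120:220,230:330])]))
print(w2px(w,[.5650,.1792,.118])-170)
E
```

```text
time_s: 10.6
eef_pos: [0.5652, 0.1798, 0.0908]
tool_rot: [0.003, 0.157, 0.988, 0.001]
force: [-5.8, -2.0, 20.6]
width: 0.0634
gripper_force: 60.0
[0.56515985 0.17980732 0.09080238] [-5.56846639 -2.64900455 20.29738243] [0.05516685 0.95137846 0.07409318]
[87.00302544 89.66559675]
```

View pics/c6.png

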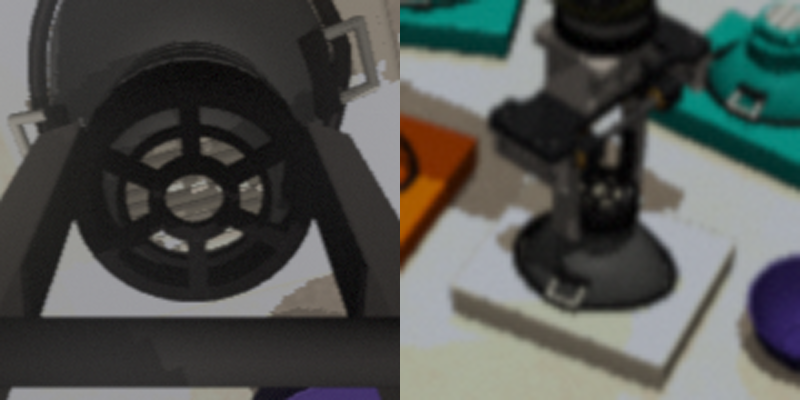

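The cap sits level on the flange, with its hub at the predicted pixel, and the arm is holding a steady 20 N press.

```bash
python3 -c "from cell import *;print(finish_job())"
```

```text
the job is handed in; nothing more can be done
None
```

The cap is snapped home on the holder's flange and level; I handed the job in with the fingers still gripping it at 60 N and pressing it down at about 20 N (about 11 s used), but the hand-in call did not return the verdict.

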